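Fit the small head on the modelling wheel and hold it home

TASK

The speed dial of the little modelling wheel was left turned up: first turn it back until its pointer stands on the zero mark. Then take the small wheel head out of the clear paint rack, turn it until the keys of its stem mesh with the slots in the drive hub, slide it fully home against the ejector spring and keep it pressed there. Finish while still holding it down, ready for the clamp screw to be tightened, and leave the torch, saucer and spatula where they lie.

Things in the scene. Friction and masses are not known exactly. Their poses are not given: they have to be found in the camera images.
- wheel: Electric modelling wheel: white plastic housing 210 x 150 x 85 mm high, fixed to the table. Origin: centre of its underside, z up; its x axis runs from the speed dial to the drive hub. Flat deck 85 mm above the table. Dial axis at x = -62 mm, drive axis at x = +45 mm, both at y = 0.
- speed_dial (a joint): Dial angle about its upright axis, rad: 0 with the pointer on the zero mark, positive clockwise seen from above (range -2.2 to 2.2, starts at 0.6 to 1.3), so it goes back to zero anticlockwise. Turns easily (0.03 N m), stays where left; no stop or click at zero.
- dial_grip (a point): Point on the dial's axis, 16 mm above the deck, turning with the dial: x along the white pointer line, z up. Black dial: round skirt 42 mm across, 8 mm high, carrying a finger bar 10 mm wide, 36 mm long (along x), whose top is 25 mm above the deck. The white pointer line runs from the centre of the bar to one end and down the skirt.
- zero_mark (a point): The zero mark: the one long thick black bar (11 x 3 mm) on the deck beside the dial, on the side of the drive hub. The other scale ticks are short and thin. This point is its centre, 29.5 mm from the dial's axis.
- drive_mouth (a point): Centre of the top face of the drive hub: steel collar 48 mm across, 26 mm above the deck. Frame turns with the hub, z up. Bore: round hole 20 mm across with four slots 9 mm wide reaching 17 mm from the axis, along +x, -x, +y, -y. A dark clamp screw 14 mm below the top face juts from the side, midway between two slots, to 36 mm from the axis.
- drive (a joint): Angle of the drive hub in the housing, rad, anticlockwise positive, 0 when its x axis lies along the wheel's x. Starts at -0.75 to 0.75. The geared motor holds it: it yields only to about 0.4 N m.
- ejector (a joint): How far the brass spring ejector pin in the hub's bore is pressed down, m: 0 up (its top 12 mm below the hub's top face), 0.006 with the head fully home. Pin 16 mm across; about 6 N starts it moving, about 12 N holds it at 6 mm.
- wheel_head: Small aluminium wheel head, 0.2 kg, upright in the rack's end hole. Origin: centre of the stem's lower end, z up. Stem 18 mm long: core 18 mm across, four keys 7 mm wide reaching 16 mm from the axis along +x, -x, +y, -y, lowest 3.5 mm tapered. Hub 42 mm across from z = 18 to 40 mm; disc to grip 60 mm across, z = 40 to 52 mm. Four dark pin holes in its top lie exactly above the keys.
- head_shoulder (a point): Centre of the flat underside of the head's hub, 18 mm above the stem's lower end; axes as the wheel head. Rests on the rack's top at the start; lies on the drive hub's top face when the head is fully home (stem 18 mm in the bore). Released there, the spring lifts the head 6 mm.
- rack: Clear plastic rack 250 x 70 x 52 mm high, fixed to the table. Origin: centre of its underside. Five holes 34 mm across in its top, 46 mm apart along x: the wheel head stands in the one at x = -92 mm (nearest the robot), the next is empty, closed paint pots 33 mm across, fast in the rack, rise 23 mm above its top at 0, 46 and 92 mm.
- torch: Black torch lying on the table, 110 mm long, 31 mm thick. Origin: middle of its underside, x along it. Not to be moved.
- saucer: White ceramic saucer palette, 110 mm across, 18 mm high. Origin: centre of its underside. Not to be moved.
- spatula: Steel double-ended sculpting spatula, 190 mm long, 8 mm thick, lying on the table. Origin: middle of its underside, x along it. Not to be moved.
Mind the look-alikes: they are no part of the job. Of the things shaped like the wheel_head, the aluminium one is meant.

How it is judged:
By the outcome, as a careful person would: the job done as asked, in the order asked, and still so for the second after the job is handed in, while the arm keeps its last pose, push and grip.
It also fails if it takes over 54 s, if anything falls off the work surface, if the arm or the gripper's body presses on something with over 40 N, if the wrist force passes 120 N, or if a joint passes its speed limit or range.

ROBOT

A 7-joint arm with a two-finger parallel gripper is mounted at the origin on the work surface. World frame = base frame: x ahead of the robot, y to its left, z up, the work surface at z = 0. Lengths are in m, angles in rad, forces in N, time in s.
With the tool pointing down it reaches from about 0.35 to 0.9 m from the base axis. Payload 8.1 kg.
Tool frame: the origin (TCP) lies between the finger pads; the fingertips stand 14 mm ahead of it and the grasp point (between the pads) lies 5 mm behind it; z points along the fingers, y is the direction in which the jaws open and shut (so a half turn about z gives the same grasp; the last joint's range is limited). The gripper opens to 85 mm and grips with 20 to 120 N. Pads are 22 mm wide; open, the fingers measure 114 mm over their backs; the gripper's body (76 mm by 85 mm) begins 54 mm behind the grasp point. The pads swing forward as they close: fully open they stand 13 mm farther back than shut.
Start: joints at [1.008, 0.434, 0.025, 1.573, -0.012, 1.134, -0.075], TCP at [0.277, -0.56, 0.245] pointing down, gripper open.
Joint ranges: [-2.62, 2.62], [-0.44, 2.09], [-1.27, 1.32], [0.08, 2.57], [-1.32, 4.46], [0.12, 2], [-2.74, 2.74]. Speed limits (rad/s): [2.22, 2.22, 3.01, 3.01, 3.14, 3.14, 3.14].

INTERFACE

Orientations are given as a unit quaternion [x, y, z, w].
In Python, from cell import bot gives the robot as it stands. The module is installed in compiled form; this text tells all that it offers.
- The arm moves only by the tool servo_tool, never from a script. Its argument "steps" is a list of rows, each a list of 6 numbers: the shift along the tool's x, y, z in m, then the turn, a rotation vector about the tool's x, y, z in rad. In form: [[x, y, z, wx, wy, wz], ...]. A call has 1 to 5 rows; each row is the pose to reach, as a shift and turn from the pose commanded when the call began, along the tool's axes at that moment; what a row does not reach only later rows make up. A row lasts 1/8 s, in which the tool goes at most 62.5 mm and 10.7 degrees, less where a joint would pass 70% of its speed; a pose out of reach is approached as far as the arm can. A call with a gripper value outside its range is refused whole. "claw" is the finger opening in m, from 0 to 0.0854, set as the call begins (left out, the last holds). The fingers move at their own pace and stop on an object; "squeeze" is the grip in N (left out, the last holds). Time passes only in rows, so rows that repeat a pose let the fingers close. It gives the time, the measured TCP pose, the force and the opening at its end, in the units of the state.
- bot.sense(): the state, without advancing time (a new reading comes with each control period).
- bot.capture(name): name is "side" or "top" or "wrist"; returns a dict with "image" (480x640x3 uint8, red, green, blue), "fx", "fy", "cx", "cy" (pixels), "R" (3x3) and "t" (3): a world point X has camera coordinates R X + t. Camera axes: x right, y down, z forward; pixel columns grow to the right and rows downward; lengths in m; the calibration is good to about 2 mm. The wrist camera is an equidistant fisheye: a pixel r from the principal point sees the ray r / f radians off the axis. A picture is of the moment at which its call begins. There is no depth.
- bot.sign_off(): hands the job in, once; it reports no verdict.
Trained networks look in a picture, given as the dict that the camera call returned (one of the last four; its "shot" number tells which), for a name from the list of things; names that differ only in an ending like _2 or _b are one class to them, and where a whole thing is asked for, a point or a joint stands for the part that bears it (a point fixed in the world has none). Each returns a list of dicts, best first, with "conf" (0 to 1); they miss things now and then, are a little off and sometimes report something else, mostly with a low value. They report only what shows in the picture. A call takes as long as a camera call. They do not tell look-alikes from the thing itself.
- bot.boxes_of(picture, thing): "position" ([column, row] in pixels, amid what is visible of it).
- bot.spot_point(picture, thing): "position" ([column, row] in pixels: a listed point, or the origin of a listed thing).
The state is a dict: "time": time; "q": joint angles; "joint_velocities": joint speeds; "joint_torque": joint torques, N m; "position": TCP position; "tool_rot": TCP orientation; "force": force on the tool from outside, world axes, zero at the start; "ft_torque": the same for the moment, N m; "width": opening from 0.0 (shut) to 1.0 (fully open).
Only numpy, scipy, OpenCV 4.12 (cv2) and the standard library are available. Lean on these libraries where they do the work, as an engineer would, in place of code of your own. Each camera call takes 0.05 s, during which the arm holds its last target. There are 200 camera calls.

## Working session

There is one attempt and no reset: what is moved stays moved. The work goes in short steps, Python scripts to look and compute and a tool call to move; the robot and the scene stay as the last step left them, time stands still between calls to the robot, and variables do not carry over. Pictures are saved under pics/ and viewed, about 8 in all and at most 12, crops included, and the job is handed in when it is done.

Besides the shell and the picture viewer there is one more tool, called after "Request:" as name([rows], argument=value, ...), one row to a line, values as JSON. servo_tool: Moves the arm, as the interface text tells. Its arguments: {"type":"object","properties":{"steps":{"type":"array","items":{"type":"array","items":{"type":"number"}}},"claw":{"type":"number"},"squeeze":{"type":"number"}},"required":["steps"]}

```bash
mkdir -p pics
cat > h.py <<'E'
import numpy as np, cv2
from cell import bot
from scipy.spatial.transform import Rotation as Rn
def ray(p,uv):
    R=np.array(p["R"]);t=np.array(p["t"]).ravel()
    x=(uv[0]-p["cx"])/p["fx"];y=(uv[1]-p["cy"])/p["fy"]
    if p.get("name")=="wrist":
        r=np.hypot(x,y);s=np.sin(r)/r if r>1e-9 else 1
        d=np.array([x*s,y*s,np.cos(r)])
    else: d=np.array([x,y,1.])
    return -R.T@t, R.T@d
def atz(p,uv,z):
    o,d=ray(p,uv);return o+d*(z-o[2])/d[2]
def proj(p,X):
    c=np.array(p["R"])@np.array(X)+np.array(p["t"]).ravel()
    if p.get("name")=="wrist":
        th=np.arctan2(np.hypot(c[0],c[1]),c[2]);n=np.hypot(c[0],c[1])
        x,y=c[:2]/n*th
    else: x,y=c[:2]/c[2]
    return np.array([p["fx"]*x+p["cx"],p["fy"]*y+p["cy"]])
def cap(n):
    p=bot.capture(n);p["name"]=n;return p
def save(img,f,s=1):
    cv2.imwrite("pics/"+f,cv2.resize(cv2.cvtColor(np.ascontiguousarray(img),cv2.COLOR_RGB2BGR),None,fx=s,fy=s,interpolation=cv2.INTER_CUBIC))
E
python3 - <<'E'
from h import *
s=bot.sense();print({k:np.round(v,3) for k,v in s.items()})
Z=dict(wheel=0,dial_grip=.101,zero_mark=.085,drive_mouth=.111,wheel_head=.034,head_shoulder=.052,rack=0,torch=0,saucer=0,spatula=0)
for n in("top","side"):
    p=cap(n);save(p["image"],n+"0.png")
    print(n,[k for k in p],p["cx"],p["fx"],-np.array(p["R"]).T@np.array(p["t"]).ravel())
    for k,z in Z.items():
        for d in bot.spot_point(p,k)[:3]: print(k,round(d["conf"],2),np.round(d["position"]),np.round(atz(p,d["position"],z),3))
E
```

```text
{'time': np.float64(0.0), 'q': array([ 1.008,  0.435,  0.025,  1.574, -0.012,  1.134, -0.075]), 'joint_velocities': array([ 0.   , -0.001,  0.001, -0.002,  0.   ,  0.004,  0.   ]), 'joint_torque': array([ 0.0000e+00, -6.7047e+01,  1.0250e+00, -3.1621e+01,  1.6000e-02,
        1.2000e-02, -0.0000e+00]), 'position': array([ 0.277, -0.56 ,  0.245]), 'tool_rot': array([ 0.974,  0.228, -0.   , -0.001]), 'force': array([0.508, 1.28 , 0.052]), 'ft_torque': array([-0.033,  0.014, -0.036]), 'width': np.float64(0.996)}
top ['image', 'fx', 'fy', 'cx', 'cy', 'R', 't', 'shot', 'name'] 324.34999383877687 461.9166244737477 [ 0.30858517 -0.03893481  1.18553316]
wheel 0.56 [274. 236.] [0.543 0.114 0.   ]
dial_grip 0.77 [262. 259.] [0.468 0.129 0.101]
zero_mark 0.9 [267. 249.] [0.496 0.121 0.085]
drive_mouth 0.59 [270. 216.] [0.571 0.109 0.111]
wheel_head 0.72 [484. 251.] [ 0.487 -0.417  0.034]
wheel_head 0.71 [445. 260.] [ 0.468 -0.319  0.034]
wheel_head 0.67 [454. 302.] [ 0.361 -0.333  0.034]
head_shoulder 0.94 [480. 252.] [ 0.481 -0.401  0.052]
head_shoulder 0.76 [450. 260.] [ 0.464 -0.325  0.052]

[... 541 characters left out ...]
 0.129 0.085]
zero_mark 0.65 [329. 301.] [0.477 0.133 0.085]
zero_mark 0.31 [376. 180.] [ 0.459 -0.277  0.085]
drive_mouth 0.79 [285. 276.] [0.582 0.114 0.111]
wheel_head 0.74 [373. 185.] [ 0.471 -0.314  0.034]
wheel_head 0.65 [378. 170.] [ 0.47  -0.379  0.034]
wheel_head 0.63 [417. 196.] [ 0.347 -0.303  0.034]
head_shoulder 0.93 [377. 178.] [ 0.465 -0.324  0.052]
head_shoulder 0.85 [414. 194.] [ 0.357 -0.286  0.052]
head_shoulder 0.8 [376. 166.] [ 0.479 -0.376  0.052]
rack 0.81 [341. 187.] [ 0.563 -0.318  0.   ]
torch 0.63 [362. 253.] [ 0.453 -0.091 -0.   ]
saucer 0.82 [268. 231.] [ 0.706 -0.098 -0.   ]
saucer 0.63 [333. 297.] [0.487 0.062 0.   ]
spatula 0.83 [305. 414.] [0.467 0.35  0.   ]
```

Run:
```python
from h import *
a=cv2.imread("pics/top0.png")
x=cv2.resize(a[190:340,390:530],(560,600),interpolation=2)
y=cv2.resize(a[180:300,225:315],(240,320),interpolation=2)
y=np.vstack([y,np.zeros((280,240,3),np.uint8)])
cv2.imwrite("pics/crop1.png",np.hstack([x,y]))
```

```text
(no output)
```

View pics/top0.png

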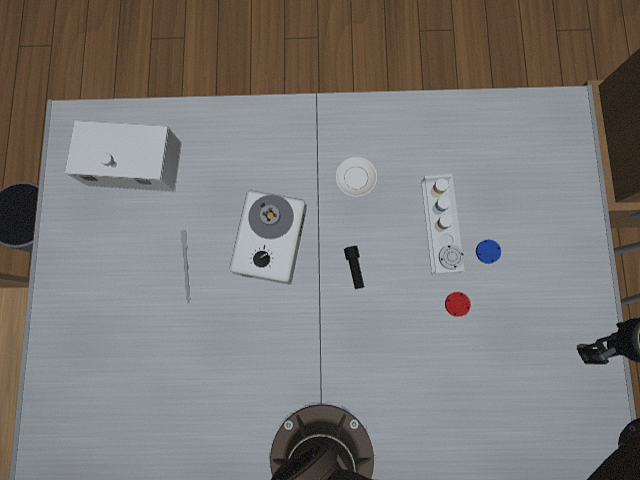

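View pics/crop1.png

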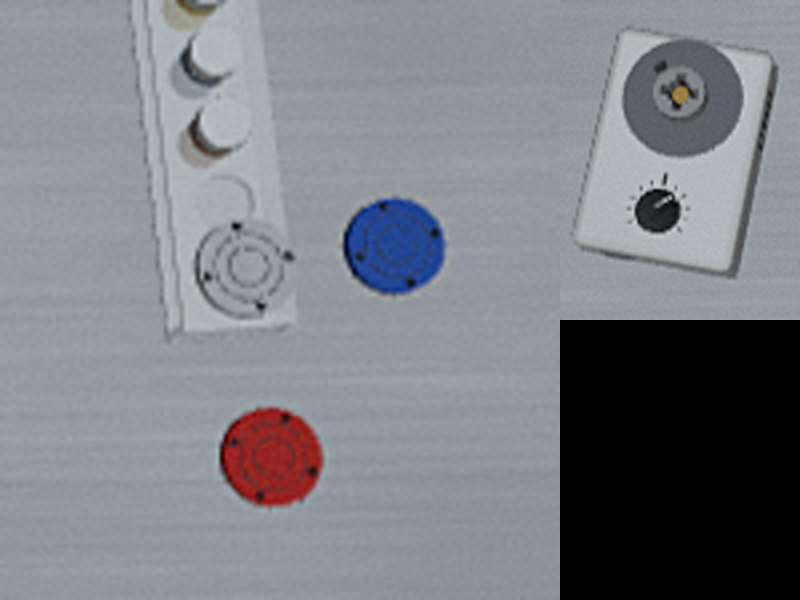

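The candidates for the wheel head are the aluminium disc in the rack's end hole (451,257), the blue one (488,251) and the red one (458,304). The aluminium one in the clear rack fits the description and the crop confirms it. The dial is at (262,259), with its pointer clockwise of the zero mark, and the hub is at (270,214).

```bash
cat >> h.py <<'E'
def down(yaw):
    return Rn.from_euler('z',yaw)*Rn.from_euler('x',np.pi)
def row(pos,yaw):
    s=bot.sense();R=Rn.from_quat(s["tool_rot"])
    d=R.inv().apply(np.array(pos)-s["position"]);w=(R.inv()*down(yaw)).as_rotvec()
    x=R.apply([1,0,0])
    print("row",np.round(np.r_[d,w],4),"yaw",round(np.arctan2(x[1],x[0]),4),"pos",np.round(s["position"],4),"F",np.round(s["force"],1),"t",s["time"],"q",np.round(s["q"],2),"w",round(s["width"],3))
E
python3 -c "
from h import *
row([.47,.10,.24],2.0)"
```

```text
row [ 0.4655 -0.5061  0.0053  0.     -0.     -1.5403] yaw 0.4597 pos [ 0.2773 -0.5601  0.2453] F [-0.   0.5  0.7] t 1.1 q [ 1.01  0.43  0.02  1.57 -0.01  1.13 -0.08] w 0.999
```

Request:
servo_tool([
  [0.4655,-0.506,0.005,0,0,-1.54],
  [0.4655,-0.506,0.005,0,0,-1.54],
  [0.4655,-0.506,0.005,0,0,-1.54],
  [0.4655,-0.506,0.005,0,0,-1.54],
  [0.4655,-0.506,0.005,0,0,-1.54],
], claw=0.05)

```text
time: 1.72
position: [0.3653, -0.2583, 0.2434]
tool_rot: [0.764, 0.645, 0.0, 0.001]
force: [1.8, 1.1, 0.2]
width: 0.587
```

```bash
python3 -c "
from h import *
row([.47,.10,.24],2.0)"
```

```text
row [ 0.3707  0.0435  0.0032  0.0007  0.0009 -0.5967] yaw 1.4033 pos [ 0.3653 -0.2583  0.2434] F [1.8 1.1 0.2] t 1.725 q [ 0.76  0.17 -0.3   1.97  0.06  1.01  0.26] w 0.587
```

Request:
servo_tool([
  [0.371,0.0435,0.003,0,0,-0.597],
  [0.371,0.0435,0.003,0,0,-0.597],
  [0.371,0.0435,0.003,0,0,-0.597],
  [0.371,0.0435,0.003,0,0,-0.597],
  [0.371,0.0435,0.003,0,0,-0.597],
])

```text
time: 2.35
position: [0.4548, 0.041, 0.2409]
tool_rot: [0.543, 0.84, 0.0, 0.001]
force: [0.7, 0.7, -0.1]
width: 0.582
```

```bash
python3 -c "
from h import *
row([.47,.10,.24],2.0)
p=cap('wrist');save(p['image'],'w1.png')
for k,z in dict(dial_grip=.101,zero_mark=.085,drive_mouth=.111).items():
  for d in bot.spot_point(p,k)[:2]: print(k,d['conf'],d['position'],atz(p,d['position'],z))
"
```

```text
row [ 0.0476  0.0381  0.0009  0.0009  0.0008 -0.006 ] yaw 1.994 pos [0.4548 0.041  0.2409] F [ 0.7  0.7 -0.1] t 2.35 q [ 0.31  0.22 -0.61  1.93  0.15  1.03  0.06] w 0.582
zero_mark 0.76 [416.9, 145.6] [0.50012561 0.12774416 0.085     ]
zero_mark 0.41 [500.4, 208.6] [0.59319113 0.11555573 0.085     ]
drive_mouth 0.78 [500.6, 212.3] [0.57921306 0.11301545 0.111     ]
```

View pics/w1.png

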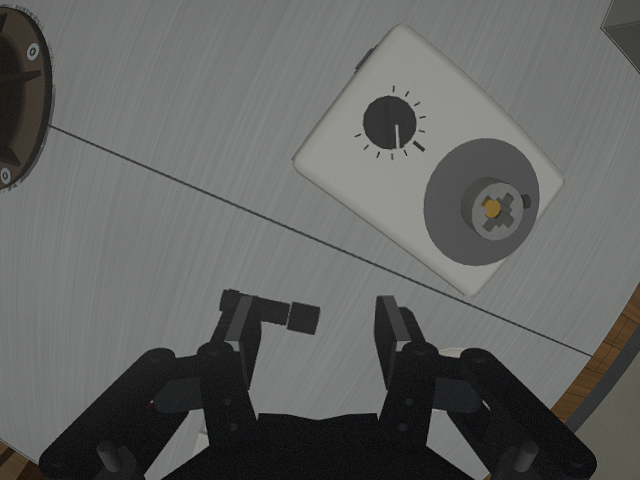

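Clear view: dial at (390,122) with its pointer line ending near (398,148), zero mark at (418,146), hub top at (497,210). I'll rectify it at the height of the bar top and hub top.

```bash
cat >> h.py <<'E'
def ortho(p,z,x0,x1,y0,y1,k):
    "image with k px/m, x right, y up"
    xs=np.arange(x0,x1,1/k);ys=np.arange(y1,y0,-1/k)
    X,Y=np.meshgrid(xs,ys);P=np.stack([X,Y,np.full_like(X,z)],-1)@np.array(p["R"]).T+np.array(p["t"]).ravel()
    n=np.hypot(P[...,0],P[...,1]);q=np.arctan2(n,P[...,2])/n if p["name"]=="wrist" else 1/P[...,2]
    return cv2.remap(p["image"],(p["fx"]*P[...,0]*q+p["cx"]).astype(np.float32),(p["fy"]*P[...,1]*q+p["cy"]).astype(np.float32),cv2.INTER_CUBIC)
E
python3 - <<'E'
from h import *
p=cap('wrist')
a=ortho(p,.111,.435,.615,.06,.18,4000)
a=cv2.convertScaleAbs(a,alpha=1.6)
for i in range(0,720,80): a[::4,i]=[255,0,0]
for j in range(0,480,80): a[j,::4]=[255,0,0]
save(a,'o1.png')
E
```

```text
(no output)
```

View pics/o1.png

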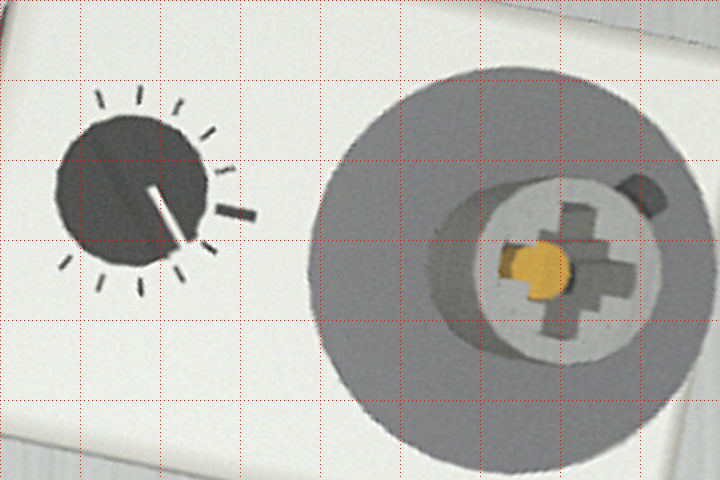

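```bash
python3 -c "
from h import *
row([.472,.1335,.15],2.077);row([.472,.1335,.111],2.077)"
```

```text
row [ 0.079   0.0553  0.0903 -0.0007  0.0003 -0.0823] yaw 1.9947 pos [0.4542 0.0388 0.2404] F [-0.5 -0.8  0.5] t 2.6 q [ 0.31  0.22 -0.61  1.93  0.15  1.03  0.07] w 0.583
row [ 0.079   0.0553  0.1293 -0.0007  0.0003 -0.0823] yaw 1.9947 pos [0.4542 0.0388 0.2404] F [-0.5 -0.8  0.5] t 2.6 q [ 0.31  0.22 -0.61  1.93  0.15  1.03  0.07] w 0.583
```

Request:
servo_tool([
  [0.079,0.055,0.04,0,0,-0.082],
  [0.079,0.055,0.09,0,0,-0.082],
  [0.079,0.055,0.09,0,0,-0.082],
  [0.079,0.055,0.11,0,0,-0.082],
  [0.079,0.055,0.11,0,0,-0.082],
], claw=0.04)

```text
time: 3.22
position: [0.4717, 0.1315, 0.1301]
tool_rot: [0.509, 0.861, -0.001, -0.0]
force: [0.1, 0.5, 0.4]
width: 0.468
```

```bash
python3 -c "
from h import *
row([.472,.1335,.111],2.077)
p=cap('wrist')
a=ortho(p,.111,.435,.615,.06,.18,4000)
a=cv2.convertScaleAbs(a,alpha=1.6)
for i in range(0,720,80): a[::4,i]=[255,0,0]
for j in range(0,480,80): a[j,::4]=[255,0,0]
save(np.vstack([a[:,:400]]),'o2.png')
save(p['image'],'w2.png')
"
```

```text
row [ 0.0016  0.0013  0.019  -0.0026  0.0007 -0.0032] yaw 2.0738 pos [0.4717 0.1315 0.1301] F [0.1 0.5 0.4] t 3.225 q [ 0.08  0.43 -0.6   1.99  0.33  0.82 -0.2 ] w 0.468
```

View pics/w2.png

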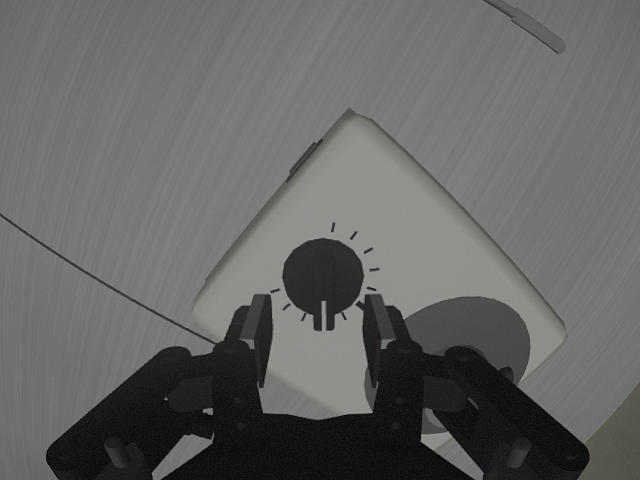

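The bar at (323,300) is centred between the pads and parallel to them. Next I'll lower and grip.

Request:
servo_tool([
  [0.002,0.001,0.019,0,0,-0.003],
  [0.002,0.001,0.019,0,0,-0.003],
])

```text
time: 3.52
position: [0.472, 0.135, 0.112]
tool_rot: [0.507, 0.862, -0.0, 0.0]
force: [-0.2, 0.4, -0.7]
width: 0.47
```

Request:
servo_tool([
  [0,0,0,0,0,0],
  [0,0,0,0,0,0],
  [0,0,0,0,0,0],
], claw=0, squeeze=25)

```text
time: 3.9
position: [0.4725, 0.1359, 0.1126]
tool_rot: [0.507, 0.862, 0.0, 0.001]
force: [-1.2, -1.9, 6.4]
width: 0.104
```

```bash
python3 -c "
from h import *
row([.472,.1335,.111],np.pi-.2)
print(bot.sense()['ft_torque'])"
```

```text
row [-1.900e-03 -1.600e-03  1.600e-03  5.000e-04  1.400e-03 -8.627e-01] yaw 2.0788 pos [0.4725 0.1359 0.1126] F [-1.2 -1.9  6.4] t 3.9 q [ 0.06  0.45 -0.59  2.01  0.36  0.78 -0.23] w 0.104
[-0.35192584  0.33495045  0.01819749]
```

Request:
servo_tool([
  [-0.001,0,0,0,0,-0.17],
  [-0.0015,0,0,0,0,-0.35],
  [-0.0015,0,0,0,0,-0.53],
  [-0.0015,0,0,0,0,-0.71],
  [-0.0015,0,0,0,0,-0.863],
])

```text
time: 4.53
position: [0.4723, 0.1356, 0.1126]
tool_rot: [0.097, 0.995, 0.0, 0.0]
force: [-5.7, 0.9, 7.1]
width: 0.105
```

```bash
python3 -c "
from h import *
row([.472,.1335,.111],np.pi-.2)
p=cap('wrist')
a=ortho(p,.0855,.44,.62,.06,.18,4000)
a=cv2.convertScaleAbs(a,alpha=1.6)
for i in range(0,720,80): a[::4,i]=[255,0,0]
for j in range(0,480,80): a[j,::4]=[255,0,0]
save(a,'o3.png')"
```

```text
row [-0.0001 -0.0021  0.0016  0.0005  0.0002  0.0066] yaw 2.9482 pos [0.4723 0.1356 0.1126] F [-5.7  0.9  7.1] t 4.525 q [ 0.22  0.52 -0.81  2.    0.5   0.84  0.5 ] w 0.105
```

View pics/o3.png

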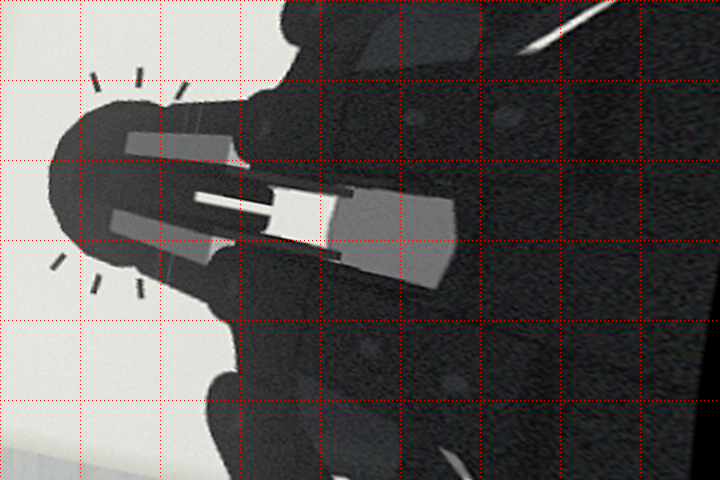

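Request:
servo_tool([
  [0,0,0,0,0,0],
  [0,0,0,0,0,0],
  [0,0,-0.04,0,0,0],
  [-0.04,0,-0.09,0,0,0],
  [-0.08,0,-0.12,0,0,0],
], claw=0.04)

```text
time: 5.2
position: [0.5524, 0.119, 0.2343]
tool_rot: [0.1, 0.995, 0.0, 0.001]
force: [1.7, -0.6, -0.7]
width: 0.469
```

```bash
python3 -c "
from h import *
row([.467,-.325,.25],.5)
p=cap('wrist')
a=ortho(p,.111,.44,.62,.06,.18,4000)
a=cv2.convertScaleAbs(a,alpha=1.6)
save(a,'o4.png')
for k,z in dict(dial_grip=.101,zero_mark=.085,drive_mouth=.111).items():
  for d in bot.spot_point(p,k)[:1]: print(k,d['conf'],d['position'],atz(p,d['position'],z))
"
```

```text
row [-4.3000e-03 -4.5210e-01 -1.6000e-02  3.3000e-03  3.0000e-04  2.4422e+00] yaw 2.9422 pos [0.5524 0.119  0.2343] F [ 1.7 -0.6 -0.7] t 5.2 q [ 0.29  0.48 -0.86  1.69  0.4   1.15  0.7 ] w 0.469
dial_grip 0.55 [319.3, 118.0] [0.47303445 0.13518851 0.101     ]
zero_mark 0.93 [318.0, 157.3] [0.50192741 0.1284976  0.085     ]
drive_mouth 0.69 [318.0, 265.0] [0.57628177 0.11353611 0.111     ]
```

View pics/o4.png

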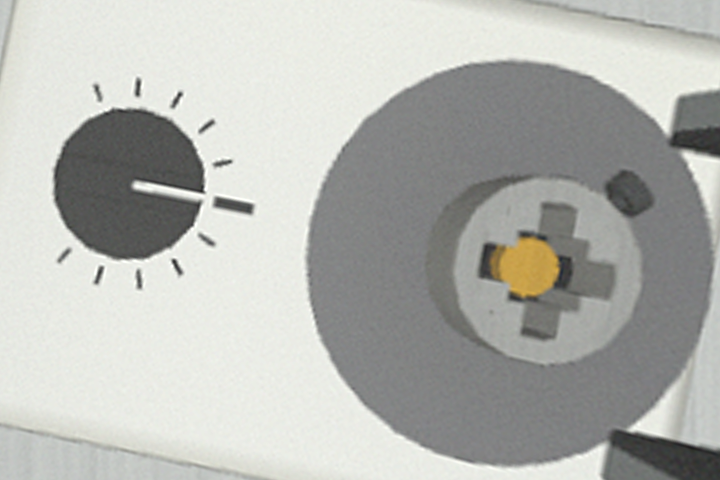

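The pointer line is now collinear with the zero mark: pointer (135,185)→(203,199), mark (213,202)→(253,209). The remaining error is under about 1°. The slots sit at about -8.5° and the hub centre at (0.577, 0.1124). Next I go to the head.

```bash
python3 -c "
from h import *
row([.467,-.395,.24],1.57)"
```

```text
row [-1.9800e-02 -5.2030e-01 -8.5000e-03  6.0000e-04  2.0000e-04  1.3706e+00] yaw 2.9406 pos [0.5515 0.1188 0.2316] F [-1.   0.5  0.2] t 5.4 q [ 0.29  0.49 -0.86  1.69  0.4   1.15  0.7 ] w 0.47
```

Request:
servo_tool([
  [-0.02,-0.52,-0.02,0,0,1.37],
  [-0.02,-0.52,-0.02,0,0,1.37],
  [-0.02,-0.52,-0.02,0,0,1.37],
  [-0.02,-0.52,-0.02,0,0,1.37],
  [-0.02,-0.52,-0.02,0,0,1.37],
], claw=0.085)

```text
time: 6.02
position: [0.4991, -0.1903, 0.2428]
tool_rot: [0.541, 0.841, -0.0, -0.001]
force: [1.6, 0.4, 0.5]
width: 0.994
```

```bash
python3 -c "
from h import *
row([.467,-.395,.24],1.57)"
```

```text
row [-0.1728 -0.1142  0.0028 -0.0016 -0.0006  0.4291] yaw 1.9991 pos [ 0.4991 -0.1903  0.2428] F [1.6 0.4 0.5] t 6.025 q [ 0.73  0.36 -0.61  1.76  0.23  1.1   0.47] w 0.994
```

Request:
servo_tool([
  [-0.173,-0.114,0.003,0,0,0.43],
  [-0.173,-0.114,0.003,0,0,0.43],
  [-0.173,-0.114,0.003,0,0,0.43],
  [-0.173,-0.114,0.003,0,0,0.43],
  [-0.173,-0.114,0.003,0,0,0.43],
])

```text
time: 6.65
position: [0.4693, -0.3942, 0.2393]
tool_rot: [0.706, 0.708, -0.0, -0.001]
force: [1.4, 1.0, -1.2]
width: 0.995
```

```bash
python3 -c "
from h import *
p=cap('wrist')
a=ortho(p,.086,.41,.55,-.38,-.27,5000)
a=cv2.convertScaleAbs(a,alpha=1.5)
save(a,'o5.png')
for k,z in dict(wheel_head=.034,head_shoulder=.052).items():
  for d in bot.spot_point(p,k)[:3]: print(k,d['conf'],d['position'],atz(p,d['position'],z))
row([.467,-.325,.15],1.57)
row([.467,-.325,.07],1.57)
"
```

```text
wheel_head 0.84 [205.7, 144.4] [ 0.36590683 -0.33587711  0.034     ]
wheel_head 0.82 [319.6, 127.8] [ 0.47050726 -0.32312285  0.034     ]
wheel_head 0.72 [329.6, 225.4] [ 0.48033208 -0.4137583   0.034     ]
head_shoulder 0.74 [204.1, 144.8] [ 0.36994528 -0.33495365  0.052     ]
head_shoulder 0.66 [317.6, 128.2] [ 0.46873038 -0.32294914  0.052     ]
row [ 0.0662 -0.0037  0.0905  0.0001 -0.0014  0.0082] yaw 1.5782 pos [ 0.4712 -0.3913  0.2404] F [-1.   0.2 -0. ] t 6.8 q [ 0.91  0.46 -0.44  1.58  0.21  1.15  0.43] w 0.989
row [ 6.610e-02 -3.700e-03  1.705e-01  1.000e-04 -1.400e-03  8.200e-03] yaw 1.5782 pos [ 0.4712 -0.3913  0.2404] F [-1.   0.2 -0. ] t 6.8 q [ 0.91  0.46 -0.44  1.58  0.21  1.15  0.43] w 0.989
```

View pics/o5.png

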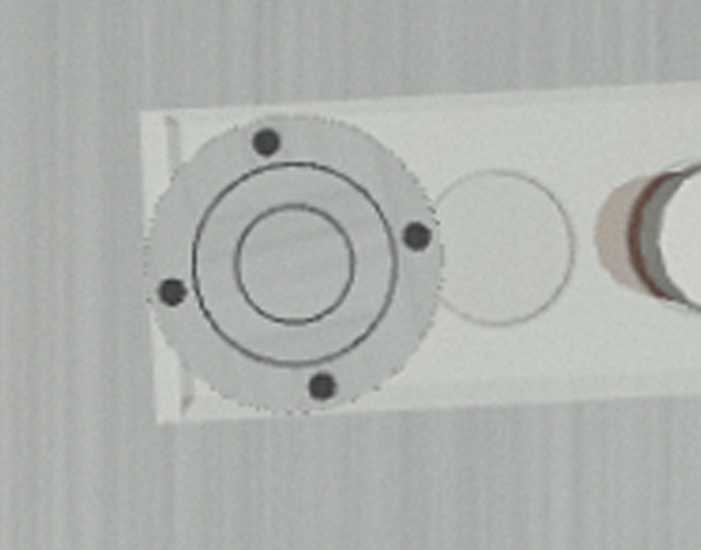

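The head's centre is at pixel (295,264), i.e. (0.469, -0.323). The pin holes at (416,236), (172,292), (266,142) and (321,386) put the keys at 12.8°.

Request:
servo_tool([
  [0.05,-0.002,0.01,0,0,0.008],
  [0.068,-0.002,0.06,0,0,0.008],
  [0.068,-0.002,0.11,0,0,0.008],
  [0.068,-0.002,0.15,0,0,0.008],
  [0.068,-0.002,0.17,0,0,0.008],
])

```text
time: 7.42
position: [0.4677, -0.3232, 0.0687]
tool_rot: [0.707, 0.707, 0.0, -0.001]
force: [0.1, -0.1, 0.4]
width: 0.993
```

```bash
python3 -c "
from h import *
row([.469,-.3228,.07],1.57)"
```

```text
row [ 0.0004  0.0013 -0.0013 -0.0019 -0.0022  0.0002] yaw 1.5702 pos [ 0.4677 -0.3232  0.0687] F [ 0.1 -0.1  0.4] t 7.425 q [ 0.79  0.59 -0.4   1.87  0.32  0.75  0.22] w 0.993
```

Request:
servo_tool([
  [0,0.001,0,0,0,0],
  [0,0.001,0,0,0,0],
  [0,0.001,0,0,0,0],
  [0,0.001,0,0,0,0],
], claw=0.04, squeeze=60)

```text
time: 7.92
position: [0.4698, -0.3255, 0.0716]
tool_rot: [0.708, 0.706, 0.0, 0.001]
force: [-1.4, 4.6, 5.5]
width: 0.684
```

Request:
servo_tool([
  [0,0,-0.03,0,0,0],
  [0,0,-0.08,0,0,0],
  [0,0,-0.13,0,0,0],
  [0,0,-0.16,0,0,0],
  [0,0,-0.16,0,0,0],
])

```text
time: 8.55
position: [0.4703, -0.3271, 0.2334]
tool_rot: [0.709, 0.705, 0.0, 0.003]
force: [-0.2, 0.1, -2.7]
width: 0.682
```

```bash
python3 -c "
from h import *
p=cap('wrist');save(p['image'],'w3.png')
a=np.array(p['R']);s=bot.sense();R=Rn.from_quat(s['tool_rot']).as_matrix()
print('cam in tool',R.T@(-a.T@np.array(p['t']).ravel()-s['position']),(a@R).round(3).tolist())
row([.577,.1124,.20],1.57-.372)
"
```

```text
cam in tool [ 8.07607118e-02  5.48837800e-05 -1.30773003e-01] [[0.001, 1.0, -0.004], [-0.947, -0.0, -0.321], [-0.321, 0.004, 0.947]]
row [0.4397 0.1057 0.0308 0.002  0.0014 0.3682] yaw 1.5662 pos [ 0.4693 -0.3267  0.2314] F [ 1.1 -0.2 -1.7] t 8.6 q [ 0.85  0.4  -0.46  1.7   0.2   1.09  0.32] w 0.68
```

View pics/w3.png

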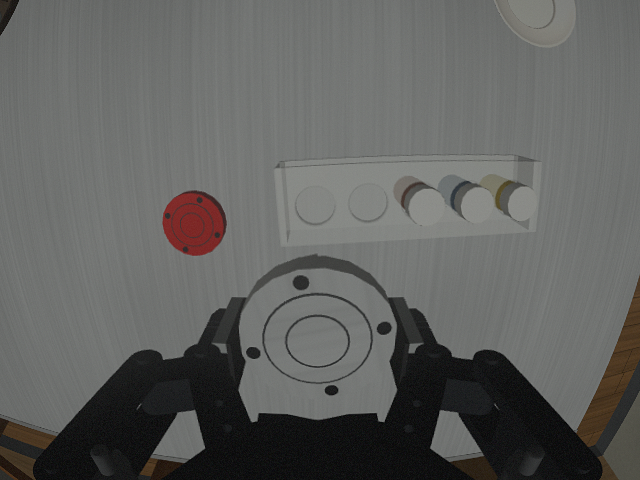

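The head is held between the pads: rings at (317,340), pins at (300,283), (384,328), (253,353) and (331,390). I'll compute its centre and key angle in the tool frame.

```bash
cat >> h.py <<'E'
def headpose(p,pins,h=.0145):
    s=bot.sense();R=Rn.from_quat(s["tool_rot"]);g=cv2.cvtColor(p["image"],cv2.COLOR_RGB2GRAY).astype(float)
    P=[]
    for u,v in pins:
        w=g[v-9:v+10,u-9:u+10];m=w<(w.min()*.55+np.percentile(w,80)*.45)
        m=cv2.connectedComponents(m.astype(np.uint8))[1];m=(m==m[9,9]) if m[9,9] else m>0
        y,x=np.nonzero(m);P.append(R.inv().apply(atz(p,(u-9+x.mean(),v-9+y.mean()),s["position"][2]+h)-s["position"]))
    P=np.array(P);c=P.mean(0);print("pin r",np.linalg.norm((P-c)[:,:2],axis=1).round(4),"c tool",c.round(4))
    a=np.array([np.arctan2(*(R.apply(q-c)[[1,0]])) for q in P]);print("pin world ang mod90",np.degrees(a)%90)
    return c
E
python3 - <<'E'
from h import *
p=cap('wrist');headpose(p,[(300,283),(384,328),(253,353),(331,390)])
row([.577,.1124,.2],1.2)
E
```

```text
pin r [0.0254 0.0253 0.0254 0.0254] c tool [ 0.0005  0.0001 -0.0145]
pin world ang mod90 [12.73311404 12.61299199 12.61642265 12.8598586 ]
row [ 4.392e-01  1.065e-01  2.990e-02 -4.000e-04  4.000e-04  3.663e-01] yaw 1.5663 pos [ 0.4686 -0.3263  0.2301] F [-0.3  0.1 -4. ] t 8.65 q [ 0.85  0.41 -0.46  1.7   0.2   1.09  0.32] w 0.677
```

```bash
python3 -c "
from h import *
row([.544,.0285,.225],1.197)"
```

```text
row [ 0.3552  0.0738  0.005  -0.0004  0.0004  0.3693] yaw 1.5663 pos [ 0.4686 -0.3263  0.2301] F [-0.3  0.1 -4. ] t 8.65 q [ 0.85  0.41 -0.46  1.7   0.2   1.09  0.32] w 0.677
```

Request:
servo_tool([
  [0.355,0.074,0.005,0,0,0.369],
  [0.355,0.074,0.005,0,0,0.369],
  [0.355,0.074,0.005,0,0,0.369],
  [0.355,0.074,0.005,0,0,0.369],
  [0.355,0.074,0.005,0,0,0.369],
])

```text
time: 9.28
position: [0.5326, -0.0226, 0.2247]
tool_rot: [0.826, 0.564, -0.001, -0.001]
force: [1.2, -0.2, -1.3]
width: 0.678
```

```bash
python3 -c "
from h import *
row([.544,.0285,.225],1.197)"
```

```text
row [ 0.0517 -0.0081 -0.0003 -0.0021  0.0011  0.0004] yaw 1.1974 pos [ 0.5326 -0.0226  0.2247] F [ 1.2 -0.2 -1.3] t 9.275 q [ 0.32  0.36 -0.49  1.79  0.19  1.04 -0.62] w 0.678
```

Request:
servo_tool([
  [0.04,-0.008,0,0,0,0],
  [0.04,-0.008,0,0,0,0],
  [0.04,-0.008,0,0,0,0],
])

```text
time: 9.65
position: [0.5398, 0.015, 0.2249]
tool_rot: [0.826, 0.564, -0.001, -0.0]
force: [-0.1, -0.8, -2.9]
width: 0.677
```

```bash
python3 -c "
from h import *
p=cap('wrist')
a=ortho(p,.111,.535,.615,.07,.15,7500)
a=cv2.convertScaleAbs(a,alpha=1.5)
g=cv2.GaussianBlur(cv2.cvtColor(a,cv2.COLOR_RGB2GRAY),(5,5),0)
print(cv2.HoughCircles(g,cv2.HOUGH_GRADIENT,1,60,param1=60,param2=25,minRadius=172,maxRadius=188))
save(a,'o6.png')
row([.577,.1124,.2],1.197)
"
```

```text
None
row [ 0.1048 -0.0013  0.025  -0.0015  0.0017 -0.0008] yaw 1.1962 pos [0.5399 0.0144 0.2252] F [-0.3 -0.4 -2.4] t 9.7 q [ 0.25  0.37 -0.5   1.77  0.2   1.05 -0.69] w 0.678
```

View pics/o6.png

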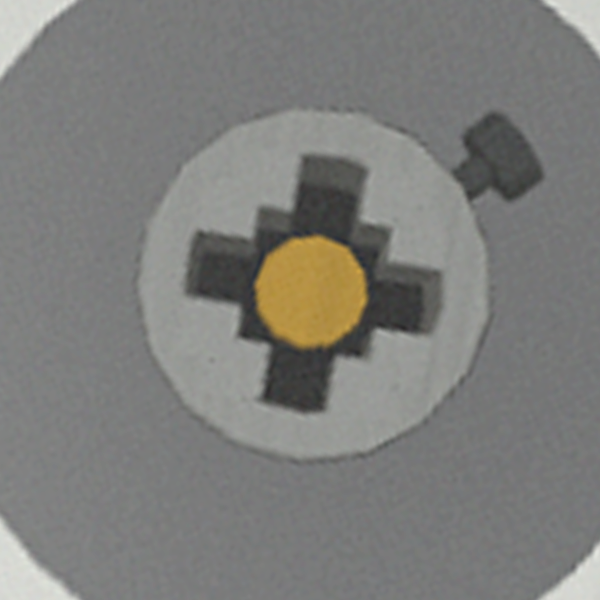

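Hub rim centre is at pixel (314,285), i.e. (0.577, 0.112); slots are at about -9°, clear and unobstructed. I'll hover over it with the stem tip about 8 mm above the hub face.

```bash
python3 -c "
from h import *
row([.5768,.1117,.157],1.191)"
```

```text
row [ 0.1042 -0.0011  0.068  -0.0015  0.0017  0.0052] yaw 1.1962 pos [0.5399 0.0144 0.2252] F [-0.3 -0.4 -2.4] t 9.7 q [ 0.25  0.37 -0.5   1.77  0.2   1.05 -0.69] w 0.678
```

Request:
servo_tool([
  [0.05,-0.001,0.0,-0.001,0.002,0.005],
  [0.09,-0.001,0.02,-0.001,0.002,0.005],
  [0.104,-0.001,0.05,-0.001,0.002,0.005],
  [0.104,-0.001,0.068,-0.001,0.002,0.005],
  [0.104,-0.001,0.068,-0.001,0.002,0.005],
])

```text
time: 10.32
position: [0.5764, 0.1106, 0.1567]
tool_rot: [0.828, 0.561, -0.001, -0.0]
force: [0.3, -0.9, -0.6]
width: 0.68
```

```bash
python3 -c "
from h import *
bot.capture('top')
row([.5768,.1117,.157],1.191)
p=cap('wrist');save(p['image'],'w4.png')
headpose(p,[(300,283),(384,328),(253,353),(331,390)])"
```

```text
row [ 0.0005 -0.0007  0.001   0.0003 -0.0004 -0.0006] yaw 1.1904 pos [0.5772 0.111  0.158 ] F [-0.3  0.4 -1.8] t 10.375 q [ 0.06  0.51 -0.49  1.74  0.28  0.96 -0.92] w 0.678
pin r [0.0249 0.0249 0.0249 0.0249] c tool [ 0.0015 -0.0004 -0.0145]
pin world ang mod90 [81.18144968 81.20883065 81.24007834 81.3311312 ]
```

Run:
```python
from h import *
print(bot.sense()['position'].round(4) if hasattr(bot.sense()['position'],'round') else bot.sense()['position'])
p=cap('wrist')
for h in (.0125,.0145,.0165): headpose(p,[(300,283),(384,328),(253,353),(331,390)],h)
row([.5768,.1117,.157],1.191)
```

```text
[0.5777 0.1115 0.1588]
pin r [0.0254 0.0254 0.0254 0.0254] c tool [ 0.     -0.0002 -0.0125]
pin world ang mod90 [81.24517784 81.12719403 81.2061944  81.35158613]
pin r [0.025  0.0249 0.025  0.025 ] c tool [ 0.0014 -0.0002 -0.0145]
pin world ang mod90 [81.24517784 81.12719403 81.2061944  81.35158613]
pin r [0.0245 0.0245 0.0245 0.0245] c tool [ 0.0028 -0.0002 -0.0165]
pin world ang mod90 [81.24517784 81.12719403 81.2061944  81.35158613]
row [-0.0006 -0.0011  0.0023  0.0024 -0.0022 -0.0002] yaw 1.1908 pos [0.578  0.1119 0.1593] F [ 0.7 -0.7 -2.6] t 10.475 q [ 0.06  0.51 -0.49  1.74  0.28  0.96 -0.92] w 0.678
```

Run:
```python
from h import *
for i in range(8):
    bot.capture('side'); print(np.round(bot.sense()['position'],4))
row([.5765,.1109,.157],1.191)
```

```text
[0.5781 0.1122 0.1594]
[0.5781 0.1125 0.1594]
[0.578  0.1127 0.1593]
[0.5779 0.1128 0.1592]
[0.5778 0.1129 0.159 ]
[0.5777 0.113  0.1588]
[0.5776 0.1131 0.1587]
[0.5776 0.1131 0.1586]
row [-0.0024 -0.0002  0.0016  0.0014 -0.0021  0.0017] yaw 1.1927 pos [0.5776 0.1131 0.1586] F [-0.4  0.1 -2.3] t 10.875 q [ 0.06  0.51 -0.49  1.74  0.28  0.96 -0.92] w 0.679
```

Request:
servo_tool([
  [-0.0022,0,0.0,0.001,-0.002,0.001],
  [-0.0022,0,0.004,0.001,-0.002,0.001],
  [-0.0022,0,0.008,0.001,-0.002,0.001],
  [-0.0022,0,0.011,0.001,-0.002,0.001],
  [-0.0022,0,0.014,0.001,-0.002,0.001],
])

```text
time: 11.5
position: [0.5766, 0.1112, 0.1439]
tool_rot: [0.828, 0.561, -0.0, -0.0]
force: [0.5, 0.2, -1.8]
width: 0.674
```

Run:
```python
from h import *
for i in range(4):
    bot.capture('side'); print(np.round(bot.sense()['position'],4))
row([.5765,.1109,.1305],1.191);print(bot.sense()['ft_torque'])
```

```text
[0.5764 0.1111 0.1436]
[0.5765 0.1111 0.1438]
[0.5766 0.1111 0.144 ]
[0.5767 0.1112 0.1442]
row [-0.0003 -0.0001  0.0137 -0.      0.      0.0008] yaw 1.1918 pos [0.5767 0.1112 0.1442] F [ 0.2 -0.2 -2.4] t 11.7 q [ 0.06  0.53 -0.48  1.75  0.29  0.93 -0.93] w 0.679
[ 0.00813104 -0.06141349  0.01102891]
```

No contact force with the tip nominally about 4.5 mm in the bore, so I continue down.

Request:
servo_tool([
  [0,0,0.002,0,0,0.0],
  [0,0,0.004,0,0,0.0],
  [0,0,0.006,0,0,0.0],
  [0,0,0.007,0,0,0],
])

```text
time: 12.2
position: [0.5766, 0.1111, 0.1371]
tool_rot: [0.828, 0.561, -0.0, -0.0]
force: [-0.0, -1.0, -2.4]
width: 0.679
```

Run:
```python
from h import *
for i in range(2):
    bot.capture('side')
row([.5765,.1109,.1305],1.191);print(bot.sense()['ft_torque'])
```

```text
row [-0.0002 -0.      0.0066 -0.0002  0.0002  0.0007] yaw 1.1917 pos [0.5766 0.1111 0.1371] F [-0.7 -0.8 -2.6] t 12.3 q [ 0.05  0.53 -0.48  1.76  0.3   0.92 -0.93] w 0.684
[0.00549101 0.00190939 0.04409489]
```

Request:
servo_tool([
  [0,0,0.002,0,0,0.0],
  [0,0,0.004,0,0,0.0],
  [0,0,0.006,0,0,0.0],
  [0,0,0.007,0,0,0],
  [0,0,0.007,0,0,0],
], squeeze=90)

```text
time: 12.92
position: [0.5769, 0.1115, 0.1312]
tool_rot: [0.828, 0.561, 0.0, 0.0]
force: [-3.3, -0.3, 10.0]
width: 0.669
```

Run:
```python
from h import *
for i in range(3):
    bot.capture('side'); s=bot.sense(); print(np.round(s['position'],4),np.round(s['force'],1))
row([.5765,.1109,.1305],1.191);print(bot.sense()['ft_torque'])
```

```text
[0.5769 0.1115 0.1312] [-2.3 -0.6  9. ]
[0.5769 0.1115 0.1312] [-3.8 -0.3  9.2]
[0.5769 0.1115 0.1312] [-3.8 -1.   8.6]
row [-0.0007 -0.0002  0.0007  0.0009 -0.0005  0.0009] yaw 1.1919 pos [0.5769 0.1115 0.1312] F [-3.8 -1.   8.6] t 13.075 q [ 0.05  0.54 -0.48  1.77  0.3   0.91 -0.94] w 0.677
[-0.03927278  0.73696403  0.01126525]
```

Request:
servo_tool([
  [0,0,0.001,0,0,0.0],
  [0,0,0.002,0,0,0.0],
  [0,0,0.002,0,0,0.0],
  [0,0,0.002,0,0,0],
])

```text
time: 13.58
position: [0.577, 0.1114, 0.1307]
tool_rot: [0.828, 0.561, 0.001, 0.001]
force: [-8.5, -3.1, 23.6]
width: 0.675
```

Run:
```python
from h import *
for i in range(4):
    bot.capture('side'); s=bot.sense(); print(np.round(s['position'],4),np.round(s['force'],1))
row([.5765,.1109,.1305],1.191);print(bot.sense()['ft_torque'])
p=cap('wrist')
headpose(p,[(300,283),(384,328),(253,353),(331,390)]);
```

```text
[0.5769 0.1115 0.1307] [-8.6 -3.  23.2]
[0.5769 0.1115 0.1306] [-8.  -3.2 24.1]
[0.577  0.1115 0.1307] [-8.7 -3.3 23.6]
[0.577  0.1115 0.1307] [-8.4 -2.9 23.9]
row [-0.0007 -0.0002  0.0002  0.0018 -0.0005  0.0007] yaw 1.1917 pos [0.577  0.1115 0.1307] F [-8.4 -2.9 23.9] t 13.775 q [ 0.05  0.54 -0.48  1.77  0.31  0.9  -0.94] w 0.675
[-0.41392252  1.9609008   0.04469796]
pin r [0.0251 0.025  0.0251 0.0251] c tool [ 0.0016 -0.0001 -0.0145]
pin world ang mod90 [81.25679145 81.34320036 81.29149412 81.40069923]
```

Run:
```python
from h import *
p=cap('side');save(p['image'][220:340,220:370],'s1.png',5)
```

```text
(no output)
```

View pics/s1.png

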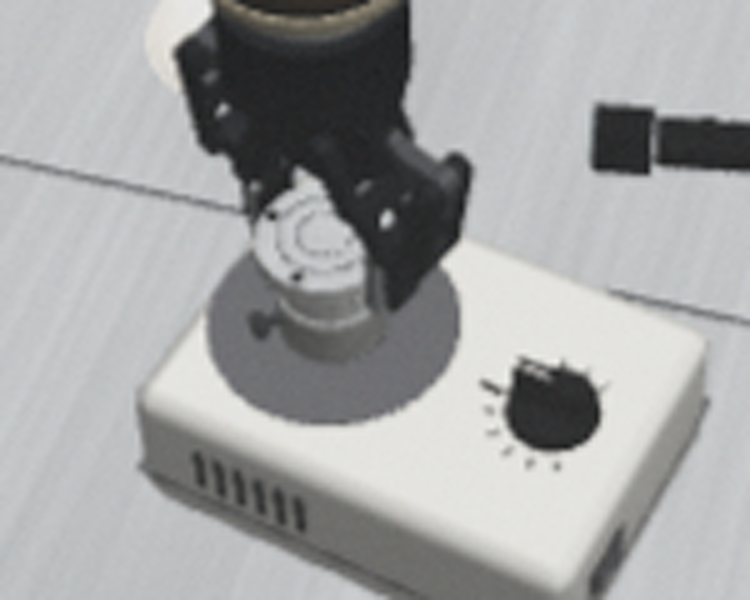

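The head's shoulder sits on the hub face near (330,320) with no gap. The dial pointer is parallel to its zero mark at (493,387), and the torch is undisturbed. Handing in.

```bash
python3 -c "
from h import *
s=bot.sense();print(s['time'],s['force'],s['position']);print(bot.sign_off())"
```

```text
13.875 [-8.77803582 -2.3638101  23.55007667] [0.57696397 0.11141898 0.13065474]
the job is handed in; nothing more can be done
None
```

The dial is back on zero, and the aluminium head is seated in the drive hub and held down. I handed the job in at 13.9 s of the 54 s allowed.

- **Dial:** I gripped the finger bar and turned it about 0.87 rad anticlockwise. The close view afterwards showed the pointer in line with the zero mark, within about 1°; the side view agreed.
- **Fit:** I took the aluminium head from the rack's end hole, leaving the red and blue look-alikes alone. I turned it until its keys stood at -8.8°, against slots measured at -8.5° to -9.1°. It entered the bore without contact force.
- **Seating:** The spring built to about 11 N, then the head met a firm stop at tool height 0.1307 m, against an expected 0.1305 m.
- **At hand-in:** The arm is still holding the head down with about 24 N and a 90 N grip. The side view shows no gap at the shoulder.
- **Side load:** About 9 N of sideways force remains at the wrist.
- **Disagreements:** An early measurement of the head's centre was about 1 mm off because the arm was still settling; I remeasured before inserting.
- **Not checked:** I never went near the torch, saucer or spatula. The last view shows the torch where it was, but I did not check the saucer or spatula again at the end.

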